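# Set the travel stop of a display-case lid that binds

## Task

The sliding lid of the jewellery case binds at a tight spot hidden somewhere along its track. Take the lid by its brass grip and slide it slowly towards the orange stop until you feel it just begin to bind, without forcing it into the tight spot, then back it off about 15 mm so that it is free, and slide the orange stop back along the track until it rests against the lid's edge. Leave the ring cone and the bead jar on the case's ledge standing where they are.

Things in the scene. Friction and masses are not known exactly. Their poses are not given: they have to be found in the camera images.
- case: wooden display case fixed to the table, 220 (x) x 500 (y) x 60 mm high, open in the middle, carded pendants inside. Origin: centre of its underside; x away from the robot, y along the track towards the stop, z up. Its rear ledge (x 45 to 110 mm, top 60 mm high) carries the ring cone and the bead jar
- lid_shut (a point): fixed point where lid_grip is when the lid is at the -y end of its travel. A hidden tight spot, which can only be felt, is first touched when the lid is 90 to 170 mm from here along case +y. It pushes back like a spring, about 1 N per mm past first touch, on top of the lid's drag; pressed over 16 N the lid jams (a failure)
- lid: sliding lid, clear panel in a white frame, 120 (x) x 160 (y) x 7 mm, on the case top, axes as the case's. Origin: centre of its underside, 60 mm above the table. Slides only along case y (270 mm), running drag about 5 N, stays where left; starts 0 to 40 mm from its -y end. Its leading edge, which meets the stop, is 80 mm from its origin in +y
- lid_grip (a point): where to pinch the lid's brass bar grip: above the lid's origin, 90 mm above the table. The bar is 14 mm thick along the track (y), 50 mm long across it (x), its top 100 mm above the table. Pinch from above, fingers closing along the track
- stop_grip (a point): where to pinch the orange travel stop, 92 mm above the table. Upper part 16 mm along the track (y), 30 mm across, top 104 mm above the table; black foot 20 mm along, 34 mm across, 10 mm high. Slides only along case y, drag about 1.5 N, stays where left; starts 0 to 40 mm from its +y end (case y 0.225). Pinch from above, fingers closing along the track, tips above the lid (67 mm over the table)
- stop_face (a point): centre of the stop foot's face towards the lid, 10 mm from the stop's centre in -y, 64 mm above the table; it meets the lid's leading edge. Pushing on after touch shifts the lid, at about 6.5 N in all
- ring_cone: white ceramic ring cone, 44 mm across the foot, 75 mm high, standing on the case's rear ledge. Origin: centre of its underside, z up; leave it alone
- bead_jar: small green glass bead jar with a brass cap, 40 mm across, 55 mm high, standing on the case's rear ledge. Origin: centre of its underside, z up; leave it alone

How it is judged:
By the outcome, as a careful person would: the job done as asked, in the order asked, and still so for the second after the job is handed in, with the robot touching nothing.
It also fails if it takes over 58 s, if anything falls off the work surface, if the arm or the gripper's body presses on something with over 40 N, if the wrist force passes 120 N, or if a joint passes its speed limit or range.

## Robot

A 6-joint arm with a two-finger parallel gripper is mounted at the origin on the work surface. World frame = base frame: x ahead of the robot, y to its left, z up, the work surface at z = 0. Lengths are in mm, angles in rad, forces in N, time in s.
With the tool pointing down it reaches from about 300 to 775 mm from the base axis. Payload 14.6 kg.
Tool frame: the origin (TCP) lies at the very end of the fingers, on their centre line; the grasp point (between the pads) lies manip.grip_depth behind it (manip.grip_depth is the distance from the TCP to the grasp point, in mm); x points along the fingers, z is the direction in which the jaws open and shut, and the axes are right-handed (so a half turn about x gives the same grasp; the last joint's range is limited). The gripper opens to 94 mm and grips with 3 to 60 N. Pads are 16 mm wide; open, the fingers measure 119 mm over their backs; the gripper's body (75 mm by 177 mm) begins 78 mm behind the grasp point.
Start: joints at [1.126, 0.3, 1.521, -0, 1.321, -0.067], TCP at [202.879, 511.204, 182.646] pointing down, gripper open.
Joint ranges: [-3.03, 3.03], [-0.79, 2.21], [0.23, 2.52], [-1.04, 4.18], [0, 3.07], [-2.55, 2.55]. Speed limits (rad/s): [2.22, 2.22, 2.57, 3.14, 3.14, 3.14].

## Interface

Orientations are given as [roll, pitch, yaw] about the fixed x, y, z axes, in that order (R = Rz(yaw) Ry(pitch) Rx(roll)).
In Python, from cell import manip gives the robot as it stands.
- The arm moves only by the tool step_arm, never from a script. Its argument "commands" is one flat list of numbers, 7 for each row, row after row: the shift along the tool's x, y, z in m, then the turn, a rotation vector about the tool's x, y, z in degrees, then the finger opening in m, from 0 to 0.094. A call has 1 to 5 rows; each row shifts and turns the commanded pose from where the row before left it, along the tool's axes as they then stand; what a row does not reach is not made up. A row lasts 1/8 s, in which the tool goes at most 62.5 mm and 10.7 degrees, less where a joint would pass 70% of its speed; a pose out of reach is approached as far as the arm can. A call with a gripper value outside its range is refused whole. The fingers move at their own pace and stop on an object; "squeeze" is the grip in N (left out, the last holds). Time passes only in rows, so rows that do not move let the fingers close. It gives the time, the measured TCP pose, the force and the opening at its end, in the units of the state.
- manip.read_state(): the state, without advancing time (a new reading comes with each control period).
- manip.camera(name): name is "side" or "top" or "wrist"; returns the picture (400x640x3 uint8, red, green, blue); there is no depth.
- manip.camera_model(name): a dict with "intrinsics" (3x3 intrinsics, pixels), "origin" and "orientation" of the camera in the world; the wrist camera has in their place "tool_from_camera" (4x4, takes a point from camera to tool coordinates, whose origin is the TCP and whose axes are the tool frame's). Camera axes: x right, y up, looking along -z (the intrinsics and any distortion apply to the point x, -y, -z); pixel columns grow to the right and rows downward; lengths in mm; the calibration is good to about 2 mm. A picture is of the moment at which its call begins: read the wrist's pose just before it. camera_model takes no time and is no camera call.
- manip.sign_off(): hands the job in, once; it reports no verdict.
Trained networks look in the newest picture that a camera, given by its name, has taken for a name from the list of things; names that differ only in an ending like _2 or _b are one class to them, and where a whole thing is asked for, a point or a joint stands for the part that bears it (a point fixed in the world has none). Each returns a list of dicts, best first, with "score" (0 to 1); they miss things now and then, are a little off and sometimes report something else, mostly with a low value. They report only what shows in the picture. A call takes as long as a camera call.
- manip.find_in(thing, camera): "centre" ([row, column] in pixels, amid what is visible of it).
- manip.outline_of(thing, camera): "pixels" (400x640 bool, what is visible of it) and "centre" ([row, column] in pixels, amid what is visible of it).
The state is a dict: "clock": time; "joints": joint angles; "qd": joint speeds; "effort": joint torques, N m; "eef_pos": TCP position; "eef_rot": TCP orientation; "wrist_force": force on the tool from outside, world axes, zero at the start; "moment": the same for the moment, N m; "finger_gap": finger opening in mm.
Only numpy, scipy, OpenCV 4.12 (cv2) and the standard library are available. Lean on these libraries where they do the work, as an engineer would, in place of code of your own. Each camera call takes 0.05 s, during which the arm holds its last target. There are 200 camera calls.

## Working session

There is one attempt and no reset: what is moved stays moved. The work goes in short steps, Python scripts to look and compute and a tool call to move; the robot and the scene stay as the last step left them, time stands still between calls to the robot, and variables do not carry over. Pictures are saved under pics/ and viewed, about 8 in all and at most 12, crops included, and the job is handed in when it is done.

Besides the shell and the picture viewer there is one more tool, called by a JSON object that holds its "fn" and its "kwargs". step_arm: Moves the arm, as the interface text tells. Its arguments: {"type":"object","properties":{"commands":{"type":"array"},"squeeze":{"type":"number"}},"required":["commands"]}

```bash
mkdir -p pics; ls; cat > h.py <<'E'
from cell import manip
import numpy as np, cv2
from scipy.spatial.transform import Rotation as R
def tool_T(s):
    T=np.eye(4);T[:3,:3]=R.from_euler('xyz',s["eef_rot"]).as_matrix();T[:3,3]=s["eef_pos"];return T
def cam(name,s=None):
    m=manip.camera_model(name);K=np.array(m["intrinsics"])
    if "tool_from_camera" in m: T=tool_T(s)@np.array(m["tool_from_camera"])
    else:
        T=np.eye(4);o=np.array(m["orientation"])
        T[:3,:3]=o if o.shape==(3,3) else R.from_euler('xyz',o).as_matrix();T[:3,3]=m["origin"]
    return K,T,m
def ray(c,rc):
    K,T,m=c;d=m.get("distortion")
    p=cv2.undistortPoints(np.array([[[rc[1],rc[0]]]],float),K,None if d is None else np.array(d,float))[0,0]
    v=T[:3,:3]@np.array([p[0],-p[1],-1]);return T[:3,3],v/np.linalg.norm(v)
def at_z(c,rc,z):
    o,v=ray(c,rc);return o+v*(z-o[2])/v[2]
def tri(rs):
    A=sum(np.eye(3)-np.outer(v,v) for o,v in rs);b=sum((np.eye(3)-np.outer(v,v))@o for o,v in rs)
    p=np.linalg.solve(A,b);return p,[float(np.linalg.norm(np.cross(p-o,v))) for o,v in rs]
E
python3 - <<'E'
from h import *
s=manip.read_state();print(s)
for n in["top","side","wrist"]:
    m=manip.camera_model(n);print(n,m)
    cv2.imwrite(f"pics/{n}0.png",manip.camera(n)[:,:,::-1])
cs={n:cam(n,s) for n in["top","side","wrist"]}
for t in["lid","lid_grip","stop_grip","stop_face","case","ring_cone","bead_jar"]:
    for n in cs:
        r=manip.find_in(t,n);print(t,n,[(np.round(x["centre"]).tolist(),round(x["score"],2)) for x in r[:2]])
a=cv2.imread("pics/top0.png");b=cv2.imread("pics/side0.png")
cv2.imwrite("pics/c0.png",cv2.resize(np.vstack([a,b]),(480,600)))
E
```

```text
pics
{'clock': 0.0, 'joints': array([ 1.12641213e+00,  3.00435873e-01,  1.52159026e+00, -1.19806775e-05,
        1.32065469e+00, -6.65989357e-02]), 'qd': array([-0.00028145,  0.00063668, -0.00063653, -0.00056522, -0.00011814,
        0.00044359]), 'effort': array([ 5.97305007e-04, -5.31811488e+01, -3.52737236e+01,  7.08424137e-02,
        2.43438041e-02, -7.52624169e-05]), 'eef_pos': array([202.75960257, 510.96134405, 182.10177198]), 'eef_rot': array([ 3.08565764,  1.5697081 , -2.00451363]), 'wrist_force': array([0.18129135, 0.10701353, 0.66108572]), 'moment': array([-0.04235391,  0.03770349, -0.04293528]), 'finger_gap': 94.21154734891222}
top {'intrinsics': array([[477.81626514,   0.        , 323.57260466],
       [  0.        , 477.81626514, 201.30929619],
       [  0.        ,   0.        ,   1.        ]]), 'origin': array([ 448.80075586,   36.00728966, 1126.79868102]), 'orientation': array([ 0.15211284, -0.0090398 , -1.55531924])}
side {'intrinsics': array([[400.30695474,   0.        , 319.62243894],
       [  0.        , 400.30695474, 198.55244426],
       [  0.        ,   0.   
[... 705 characters left out ...]
, 387.0], 0.96)]
lid side [([278.0, 291.0], 0.87)]
lid wrist []
lid_grip top [([233.0, 383.0], 0.68), ([229.0, 312.0], 0.47)]
lid_grip side [([273.0, 289.0], 0.91)]
lid_grip wrist []
stop_grip top [([265.0, 241.0], 0.8)]
stop_grip side [([151.0, 250.0], 0.75)]
stop_grip wrist []
stop_face top [([268.0, 239.0], 0.68)]
stop_face side [([153.0, 251.0], 0.81)]
stop_face wrist []
case top [([228.0, 311.0], 0.76), ([237.0, 381.0], 0.32)]
case side [([236.0, 290.0], 0.93)]
case wrist []
ring_cone top [([188.0, 419.0], 0.54)]
ring_cone side [([304.0, 358.0], 0.69), ([277.0, 289.0], 0.5)]
ring_cone wrist []
bead_jar top [([194.0, 260.0], 0.66)]
bead_jar side [([156.0, 320.0], 0.65)]
bead_jar wrist []
```

View pics/c0.png

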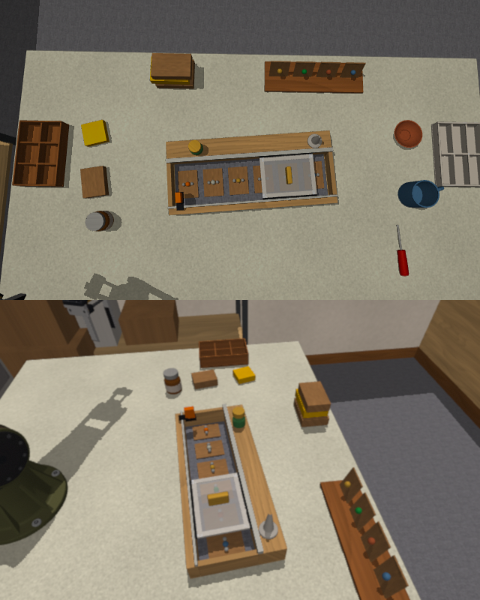

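```bash
python3 - <<'E'
from h import *
t=cam("top");d=cam("side");print(manip.grip_depth)
for n,a,b in [("lidgrip",(233,383),(273,289)),("stop",(265,241),(151,250)),("cone",(188,419),(304,358)),("jar",(194,260),(156,320))]:
    p,e=tri([ray(t,a),ray(d,b)]);print(n,p.round(1),np.round(e,1),at_z(t,a,90).round(),at_z(d,b,90).round())
E
```

```text
18.8
lidgrip [ 538.9 -106.5   56.2] [4.5 4.5] [ 540. -101.   90.] [ 536. -128.   90.]
stop [465.6 204.6  87.4] [0.9 0.9] [466. 204.  90.] [465. 201.  90.]
cone [ 647.  -186.6   63.9] [0.9 0.9] [ 641. -181.   90.] [ 644. -200.   90.]
jar [621.9 169.6  85.6] [0.6 0.6] [622. 169.  90.] [621. 165.  90.]
```

```bash
python3 - <<'E'
from h import *
t=cam("top");d=cam("side")
I={n:cv2.imread(f"pics/{n}0.png") for n in("top","side")}
C={}
for n,box in(("top",(215,255,365,405)),("side",(245,285,265,320))):
    hsv=cv2.cvtColor(I[n],cv2.COLOR_BGR2HSV);r0,r1,c0,c1=box
    m=cv2.inRange(hsv,(12,110,60),(35,255,255))*0+0
    m[r0:r1,c0:c1]=cv2.inRange(hsv,(12,110,60),(35,255,255))[r0:r1,c0:c1]
    k,l,st,ce=cv2.connectedComponentsWithStats(m);i=1+np.argmax(st[1:,4]);print(n,st[i],ce[i]);C[n]=(ce[i][1],ce[i][0])
p,e=tri([ray(t,C["top"]),ray(d,C["side"])]);print("grip",p,e,at_z(t,C["top"],97),at_z(d,C["side"],95))
manip.camera("top");manip.camera("side")
for th,z in(("lid",67),("case",60),("stop_grip",90)):
  for n,c in(("top",t),("side",d)):
    o=manip.outline_of(th,n)
    if not o: print(th,n,"none");continue
    px=np.argwhere(o[0]["pixels"]); w=np.array([at_z(c,q,z)[:2] for q in px],np.float32)
    (x,y),(a,b),an=cv2.minAreaRect(w);print(th,n,round(x,1),round(y,1),round(a,1),round(b,1),round(an,2),o[0]["score"])
E
```

```text
top [380 222  10  23 180] [384.54444444 233.11666667]
side [276 255  29  19 407] [290.71744472 264.14250614]
grip [ 540.18912789 -105.74834663   82.37471936] [0.5941648469555288, 0.5941648469555789] [ 539.49032703 -103.67808743   97.        ] [ 540.05254501 -114.11017745   95.        ]
lid top 540.3 -105.2 131.8 162.4 5.14 0.81
lid side 539.0 -108.8 129.0 162.5 5.04 0.66
case top 550.1 3.6 219.6 501.6 4.98 0.88
case side 549.8 -3.6 220.9 533.0 5.06 0.64
stop_grip top 459.1 209.4 53.3 23.6 2.33 0.75
stop_grip side 467.6 201.7 61.7 50.8 82.79 0.66
```

```bash
cat >> h.py <<'E'
YAW=np.radians(5.0);CX=np.array([np.cos(YAW),np.sin(YAW),0]);CY=np.array([-np.sin(YAW),np.cos(YAW),0])
def goto(p,flip=None):
    s=manip.read_state();T=tool_T(s);x=np.array([0,0,-1.])
    best=None
    for sg in(1,-1):
        z=sg*CY;y=np.cross(z,x);rv=R.from_matrix(T[:3,:3].T@np.c_[x,y,z]).as_rotvec(degrees=True)
        if best is None or np.linalg.norm(rv)<np.linalg.norm(best[0]):best=(rv,sg)
    d=T[:3,:3].T@(np.array(p)-T[:3,3])
    print("toolR\n",T[:3,:3].round(3),"\npos",T[:3,3].round(1),"shift mm",d.round(1),"rotvec",best[0].round(2),"zsign",best[1],"F",s["wrist_force"].round(2),"gap",round(s["finger_gap"],1),"t",s["clock"])
E
python3 - <<'E'
from h import *
goto([540.2,-105,180])
E
```

```text
toolR
 [[ 0.    -0.929  0.369]
 [-0.     0.369  0.929]
 [-1.    -0.    -0.   ]] 
pos [202.9 511.2 182.7] shift mm [   2.7 -540.8 -448.3] rotvec [-26.65  -0.     0.  ] zsign 1 F [ 0.09 -0.1   0.08] gap 94.1 t 1.6
```

{"fn": "step_arm", "kwargs": {"commands": [0,-0.035,-0.035,-5.33,0,0,0.094,0,-0.035,-0.035,-5.33,0,0,0.094,0,-0.035,-0.035,-5.33,0,0,0.094,0,-0.03,-0.04,-5.33,0,0,0.094,0,-0.03,-0.04,-5.33,0,0,0.094]}}

```text
clock: 2.22
eef_pos: [330.2, 297.0, 182.9]
eef_rot: [-1.007, 1.57, 0.655]
wrist_force: [-0.2, 0.2, -0.2]
finger_gap: 94.0
```

```bash
python3 - <<'E'
from h import *
goto([540.2,-105,180])
E
```

```text
toolR
 [[ 0.    -0.996 -0.091]
 [ 0.    -0.091  0.996]
 [-1.    -0.     0.   ]] 
pos [330.2 297.  182.9] shift mm [   2.8 -172.7 -419.3] rotvec [0.19 0.02 0.03] zsign 1 F [-0.23  0.2  -0.25] gap 94.0 t 2.225
```

{"fn": "step_arm", "kwargs": {"commands": [0,-0.02,-0.048,0,0,0,0.094,0,-0.02,-0.048,0,0,0,0.094,0,-0.02,-0.048,0,0,0,0.094,0,-0.02,-0.048,0,0,0,0.094,0,-0.02,-0.048,0,0,0,0.094]}}

```text
clock: 2.85
eef_pos: [450.8, 66.3, 182.9]
eef_rot: [-1.48, 1.57, 0.178]
wrist_force: [1.5, 0.9, -0.4]
finger_gap: 94.2
```

{"fn": "step_arm", "kwargs": {"commands": [0,-0.02,-0.047,0,0,0,0.094,0,-0.02,-0.047,0,0,0,0.094,0,-0.018,-0.047,0,0,0,0.094,0,-0.015,-0.038,0,0,0,0.094,0,0,0,0,0,0,0.094]}}

```text
clock: 3.48
eef_pos: [538.9, -105.9, 182.1]
eef_rot: [1.441, 1.57, 3.097]
wrist_force: [-0.6, -0.5, -0.0]
finger_gap: 93.8
```

```bash
python3 - <<'E'
from h import *
s=manip.read_state();im=manip.camera("wrist");cv2.imwrite("pics/w1.png",im[:,:,::-1])
goto([540.2,-105,72]);c=cam("wrist",s)
for t in("lid_grip","lid"):
    o=manip.outline_of(t,"wrist")
    for q in o[:2]:
        px=np.argwhere(q["pixels"]);print(t,q["score"],np.round(q["centre"]),px.min(0),px.max(0),at_z(c,q["centre"],97).round(1))
E
```

```text
toolR
 [[-0.001 -0.996 -0.086]
 [ 0.    -0.086  0.996]
 [-1.     0.001  0.   ]] 
pos [ 538.4 -104.6  182.2] shift mm [110.2  -1.8  -0.6] rotvec [-0.09  0.02 -0.04] zsign 1 F [-0.62 -0.29 -0.6 ] gap 93.9 t 3.525
lid_grip 0.79 [194. 319.] [127 230] [260 405] [ 530.3 -108.8   97. ]
lid 0.79 [189. 316.] [127 230] [260 406] [ 525.6 -111.3   97. ]
lid 0.38 [288. 581.] [273 555] [297 606] [599.  142.8  97. ]
```

View pics/w1.png

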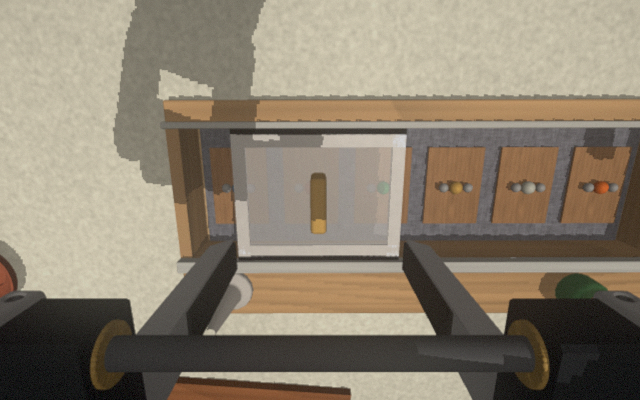

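```bash
python3 - <<'E'
from h import *
s=manip.read_state();c=cam("wrist",s)
im=cv2.imread("pics/w1.png");h=cv2.cvtColor(im,cv2.COLOR_BGR2HSV)[160:245,300:340]
m=cv2.inRange(h,(10,120,40),(30,255,255));p=np.argwhere(m)+[160,300];print(p.min(0),p.max(0))
r0,c0=p.min(0);r1,c1=p.max(0)
for z in(80,100):
  for q in((r0,(c0+c1)/2),(r1+1,(c0+c1)/2),(r1,c0),(r1,c1+1)):
    w=at_z(c,q,z);d=w-np.array([550,3.6,0]);print(z,q,w.round(1),"case xy",round(d@CX,1),round(d@CY,1))
# two-view height: wrist far-end vs top view
E
```

```text
[175 311] [232 325]
80 (np.int64(175), np.float64(318.0)) [ 516.2 -108.    80. ] case xy -43.4 -108.2
80 (np.int64(233), np.float64(318.0)) [ 571.5 -103.2   80. ] case xy 12.1 -108.2
80 (np.int64(232), np.int64(311)) [ 571.  -109.8   80. ] case xy 11.1 -114.8
80 (np.int64(232), np.int64(326)) [569.8 -95.7  80. ] case xy 11.1 -100.7
100 (np.int64(175), np.float64(318.0)) [ 512.5 -108.2  100. ] case xy -47.1 -108.1
100 (np.int64(233), np.float64(318.0)) [ 564.2 -103.7  100. ] case xy 4.7 -108.1
100 (np.int64(232), np.int64(311)) [ 563.8 -110.   100. ] case xy 3.8 -114.3
100 (np.int64(232), np.int64(326)) [562.6 -96.8 100. ] case xy 3.8 -101.1
```

{"fn": "step_arm", "kwargs": {"commands": [0.034,0,-0.001,0,0,0,0.06,0.034,0,0,0,0,0,0.05,0.03,0,0,0,0,0,0.05,0.012,0,0,0,0,0,0.05,0,0,0,0,0,0,0.05], "squeeze": 20}}

```text
clock: 4.25
eef_pos: [538.5, -104.4, 72.8]
eef_rot: [1.207, 1.57, 2.866]
wrist_force: [0.2, -0.0, -0.2]
finger_gap: 50.4
```

```bash
python3 - <<'E'
from h import *
goto([538.5,-105.8,72])
E
```

```text
toolR
 [[-0.    -0.996 -0.088]
 [ 0.    -0.088  0.996]
 [-1.     0.     0.   ]] 
pos [ 538.5 -104.4   72.8] shift mm [ 0.8  0.1 -1.4] rotvec [ 0.05  0.01 -0.02] zsign 1 F [ 0.2  -0.03 -0.21] gap 50.4 t 4.25
```

{"fn": "step_arm", "kwargs": {"commands": [0.0005,0,-0.0014,0,0,0,0.025,0,0,0,0,0,0,0.005,0,0,0,0,0,0,0.005,0,0,0,0,0,0,0.005,0,0,0,0,0,0,0.005], "squeeze": 20}}

```text
clock: 4.88
eef_pos: [538.8, -106.5, 72.4]
eef_rot: [-2.335, 1.57, -0.677]
wrist_force: [0.3, -0.6, 2.5]
finger_gap: 13.6
```

{"fn": "step_arm", "kwargs": {"commands": [0,0,0.001,0,0,0,0.005,0,0,0.003,0,0,0,0.005,0,0,0.004,0,0,0,0.005,0,0,0.004,0,0,0,0.005,0,0,0.004,0,0,0,0.005]}}

```text
clock: 5.5
eef_pos: [537.5, -90.8, 72.4]
eef_rot: [-2.687, 1.57, -1.028]
wrist_force: [0.2, -6.1, 2.2]
finger_gap: 13.7
```

{"fn": "step_arm", "kwargs": {"commands": [0,0,0.004,0,0,0,0.005,0,0,0.004,0,0,0,0.005,0,0,0.004,0,0,0,0.005,0,0,0.004,0,0,0,0.005,0,0,0.004,0,0,0,0.005]}}

```text
clock: 6.12
eef_pos: [535.8, -70.9, 72.4]
eef_rot: [-2.668, 1.57, -1.01]
wrist_force: [0.1, -5.8, 2.2]
finger_gap: 14.1
```

{"fn": "step_arm", "kwargs": {"commands": [0,0,0.002,0,0,0,0.005,0,0,0.0015,0,0,0,0.005,0,0,0.0015,0,0,0,0.005,0,0,0.0015,0,0,0,0.005,0,0,0.0015,0,0,0,0.005]}}

```text
clock: 6.75
eef_pos: [535.0, -62.8, 72.4]
eef_rot: [-2.609, 1.57, -0.951]
wrist_force: [0.7, -5.6, 2.9]
finger_gap: 13.7
```

{"fn": "step_arm", "kwargs": {"commands": [0,0,0.0012,0,0,0,0.005,0,0,0.0012,0,0,0,0.005,0,0,0.0012,0,0,0,0.005,0,0,0.0012,0,0,0,0.005]}}

```text
clock: 7.25
eef_pos: [534.6, -58.0, 72.4]
eef_rot: [-2.617, 1.57, -0.959]
wrist_force: [0.2, -5.6, 2.5]
finger_gap: 13.7
```

{"fn": "step_arm", "kwargs": {"commands": [0,0,0.001,0,0,0,0.005,0,0,0.001,0,0,0,0.005,0,0,0.001,0,0,0,0.005,0,0,0.001,0,0,0,0.005,0,0,0.001,0,0,0,0.005]}}

```text
clock: 7.88
eef_pos: [534.2, -53.1, 72.4]
eef_rot: [-2.523, 1.57, -0.865]
wrist_force: [-0.4, -5.0, 3.7]
finger_gap: 14.1
```

{"fn": "step_arm", "kwargs": {"commands": [0,0,0.001,0,0,0,0.005,0,0,0.001,0,0,0,0.005,0,0,0.001,0,0,0,0.005,0,0,0.001,0,0,0,0.005]}}

```text
clock: 8.38
eef_pos: [533.9, -49.1, 72.4]
eef_rot: [-2.502, 1.57, -0.844]
wrist_force: [-0.4, -5.2, 3.2]
finger_gap: 13.6
```

{"fn": "step_arm", "kwargs": {"commands": [0,0,0.001,0,0,0,0.005,0,0,0.001,0,0,0,0.005,0,0,0.001,0,0,0,0.005,0,0,0.001,0,0,0,0.005]}}

```text
clock: 8.88
eef_pos: [533.5, -45.1, 72.4]
eef_rot: [-2.521, 1.57, -0.863]
wrist_force: [0.0, -4.2, 2.7]
finger_gap: 13.6
```

{"fn": "step_arm", "kwargs": {"commands": [0,0,0.001,0,0,0,0.005,0,0,0.001,0,0,0,0.005,0,0,0.001,0,0,0,0.005,0,0,0.001,0,0,0,0.005]}}

```text
clock: 9.38
eef_pos: [533.2, -41.1, 72.4]
eef_rot: [-2.511, 1.57, -0.853]
wrist_force: [-0.3, -5.3, 3.6]
finger_gap: 13.6
```

{"fn": "step_arm", "kwargs": {"commands": [0,0,0.001,0,0,0,0.005,0,0,0.001,0,0,0,0.005,0,0,0.001,0,0,0,0.005,0,0,0.001,0,0,0,0.005]}}

```text
clock: 9.88
eef_pos: [532.8, -37.1, 72.4]
eef_rot: [-2.562, 1.57, -0.904]
wrist_force: [-0.0, -5.4, 2.3]
finger_gap: 13.6
```

{"fn": "step_arm", "kwargs": {"commands": [0,0,0.001,0,0,0,0.005,0,0,0.001,0,0,0,0.005,0,0,0.001,0,0,0,0.005,0,0,0.001,0,0,0,0.005]}}

```text
clock: 10.38
eef_pos: [532.5, -33.2, 72.4]
eef_rot: [-2.54, 1.57, -0.882]
wrist_force: [-0.4, -4.8, 4.1]
finger_gap: 13.5
```

{"fn": "step_arm", "kwargs": {"commands": [0,0,0.001,0,0,0,0.005,0,0,0.001,0,0,0,0.005,0,0,0.001,0,0,0,0.005,0,0,0.001,0,0,0,0.005]}}

```text
clock: 10.88
eef_pos: [532.1, -29.1, 72.4]
eef_rot: [-2.516, 1.57, -0.858]
wrist_force: [0.1, -5.1, 3.4]
finger_gap: 13.3
```

{"fn": "step_arm", "kwargs": {"commands": [0,0,0.001,0,0,0,0.005,0,0,0.001,0,0,0,0.005,0,0,0.001,0,0,0,0.005,0,0,0.001,0,0,0,0.005]}}

```text
clock: 11.38
eef_pos: [531.8, -25.1, 72.4]
eef_rot: [-2.524, 1.57, -0.866]
wrist_force: [-0.2, -5.1, 3.3]
finger_gap: 13.6
```

{"fn": "step_arm", "kwargs": {"commands": [0,0,0.001,0,0,0,0.005,0,0,0.001,0,0,0,0.005,0,0,0.001,0,0,0,0.005,0,0,0.001,0,0,0,0.005]}}

```text
clock: 11.88
eef_pos: [531.4, -21.2, 72.4]
eef_rot: [-2.541, 1.57, -0.883]
wrist_force: [-0.5, -5.5, 2.8]
finger_gap: 13.4
```

{"fn": "step_arm", "kwargs": {"commands": [0,0,0.001,0,0,0,0.005,0,0,0.001,0,0,0,0.005,0,0,0.001,0,0,0,0.005,0,0,0.001,0,0,0,0.005]}}

```text
clock: 12.38
eef_pos: [531.1, -17.2, 72.4]
eef_rot: [-2.476, 1.57, -0.818]
wrist_force: [0.0, -5.4, 3.2]
finger_gap: 13.4
```

{"fn": "step_arm", "kwargs": {"commands": [0,0,0.001,0,0,0,0.005,0,0,0.001,0,0,0,0.005,0,0,0.001,0,0,0,0.005,0,0,0.001,0,0,0,0.005]}}

```text
clock: 12.88
eef_pos: [530.7, -13.2, 72.4]
eef_rot: [-2.503, 1.57, -0.845]
wrist_force: [0.5, -4.9, 3.1]
finger_gap: 13.6
```

{"fn": "step_arm", "kwargs": {"commands": [0,0,0.001,0,0,0,0.005,0,0,0.001,0,0,0,0.005,0,0,0.001,0,0,0,0.005,0,0,0.001,0,0,0,0.005]}}

```text
clock: 13.38
eef_pos: [530.4, -9.2, 72.4]
eef_rot: [-2.488, 1.57, -0.83]
wrist_force: [0.2, -5.8, 2.9]
finger_gap: 13.5
```

{"fn": "step_arm", "kwargs": {"commands": [0,0,0.001,0,0,0,0.005,0,0,0.001,0,0,0,0.005,0,0,0.001,0,0,0,0.005,0,0,0.001,0,0,0,0.005]}}

```text
clock: 13.88
eef_pos: [530.0, -5.2, 72.4]
eef_rot: [-2.467, 1.57, -0.809]
wrist_force: [-0.4, -5.5, 3.3]
finger_gap: 13.3
```

{"fn": "step_arm", "kwargs": {"commands": [0,0,0.001,0,0,0,0.005,0,0,0.001,0,0,0,0.005,0,0,0.001,0,0,0,0.005,0,0,0.001,0,0,0,0.005]}}

```text
clock: 14.38
eef_pos: [529.7, -1.2, 72.4]
eef_rot: [-2.478, 1.57, -0.82]
wrist_force: [-0.3, -5.0, 3.0]
finger_gap: 13.7
```

{"fn": "step_arm", "kwargs": {"commands": [0,0,0.001,0,0,0,0.005,0,0,0.001,0,0,0,0.005,0,0,0.001,0,0,0,0.005,0,0,0.001,0,0,0,0.005]}}

```text
clock: 14.88
eef_pos: [529.3, 2.7, 72.3]
eef_rot: [-2.524, 1.57, -0.866]
wrist_force: [0.6, -5.2, 3.0]
finger_gap: 13.4
```

{"fn": "step_arm", "kwargs": {"commands": [0,0,0.001,0,0,0,0.005,0,0,0.001,0,0,0,0.005,0,0,0.001,0,0,0,0.005,0,0,0.001,0,0,0,0.005]}}

```text
clock: 15.38
eef_pos: [529.0, 6.7, 72.4]
eef_rot: [-2.48, 1.57, -0.822]
wrist_force: [-0.3, -4.1, 2.7]
finger_gap: 14.1
```

{"fn": "step_arm", "kwargs": {"commands": [0,0,0.001,0,0,0,0.005,0,0,0.001,0,0,0,0.005,0,0,0.001,0,0,0,0.005,0,0,0.001,0,0,0,0.005]}}

```text
clock: 15.88
eef_pos: [528.7, 10.4, 72.4]
eef_rot: [-2.797, 1.57, -1.139]
wrist_force: [0.4, -8.1, 3.2]
finger_gap: 13.6
```

{"fn": "step_arm", "kwargs": {"commands": [0,0,0,0,0,0,0.005]}}

```text
clock: 16.0
eef_pos: [528.7, 10.4, 72.4]
eef_rot: [-2.699, 1.57, -1.041]
wrist_force: [-0.5, -6.4, 3.6]
finger_gap: 13.4
```

{"fn": "step_arm", "kwargs": {"commands": [0,0,0.0007,0,0,0,0.005,0,0,0.0007,0,0,0,0.005]}}

```text
clock: 16.25
eef_pos: [528.6, 11.6, 72.4]
eef_rot: [-2.839, 1.569, -1.181]
wrist_force: [0.6, -9.3, 2.5]
finger_gap: 13.7
```

{"fn": "step_arm", "kwargs": {"commands": [0,0,-0.002,0,0,0,0.005,0,0,-0.004,0,0,0,0.005,0,0,-0.004,0,0,0,0.005,0,0,-0.004,0,0,0,0.005,0,0,-0.002,0,0,0,0.005]}}

```text
clock: 16.88
eef_pos: [529.8, -3.1, 72.3]
eef_rot: [-0.276, 1.57, 1.382]
wrist_force: [-0.3, 5.1, 5.7]
finger_gap: 13.7
```

{"fn": "step_arm", "kwargs": {"commands": [0,0,0,0,0,0,0.005,0,0,0,0,0,0,0.02,0,0,0,0,0,0,0.04,0,0,0,0,0,0,0.05,0,0,0,0,0,0,0.05]}}

```text
clock: 17.5
eef_pos: [529.7, -3.5, 72.1]
eef_rot: [1.451, 1.571, 3.109]
wrist_force: [0.6, -1.0, -0.7]
finger_gap: 46.8
```

{"fn": "step_arm", "kwargs": {"commands": [-0.03,0,0,0,0,0,0.06,-0.04,0,0,0,0,0,0.07,-0.04,0,0.01,0,0,0,0.08,0,0.01,0.04,0,0,0,0.094,0,0.01,0.045,0,0,0,0.094]}}

```text
clock: 18.12
eef_pos: [501.2, 90.1, 182.5]
eef_rot: [-1.564, 1.57, 0.093]
wrist_force: [0.3, 0.5, 0.1]
finger_gap: 93.4
```

{"fn": "step_arm", "kwargs": {"commands": [0,0.01,0.045,0,0,0,0.094,0,0.01,0.04,0,0,0,0.094,0,0.006,0.03,0,0,0,0.094,0,0,0,0,0,0,0.094]}}

```text
clock: 18.62
eef_pos: [465.0, 203.0, 182.1]
eef_rot: [0.931, 1.571, 2.592]
wrist_force: [-0.2, -0.0, 0.3]
finger_gap: 93.7
```

```bash
python3 - <<'E'
from h import *
s=manip.read_state();im=manip.camera("wrist");cv2.imwrite("pics/w2.png",im[:,:,::-1])
cv2.imwrite("pics/side2.png",manip.camera("side")[:,:,::-1])
goto([465.6,204.6,75]);c=cam("wrist",s);d=cam("side")
g={}
for n in("wrist","side"):
  for t in("stop_grip",):
    for q in manip.outline_of(t,n)[:2]:
        px=np.argwhere(q["pixels"]);print(n,t,q["score"],np.round(q["centre"]),px.min(0),px.max(0))
E
```

```text
toolR
 [[-0.    -0.996 -0.088]
 [-0.    -0.088  0.996]
 [-1.     0.    -0.   ]] 
pos [465.7 201.4 182.1] shift mm [107.1  -0.2   3.2] rotvec [ 0.03 -0.01 -0.  ] zsign 1 F [ 0.74 -0.2  -0.24] gap 94.0 t 18.725
wrist stop_grip 0.72 [192. 324.] [166 316] [230 338]
side stop_grip 0.68 [151. 251.] [143 238] [161 260]
```

View pics/w2.png

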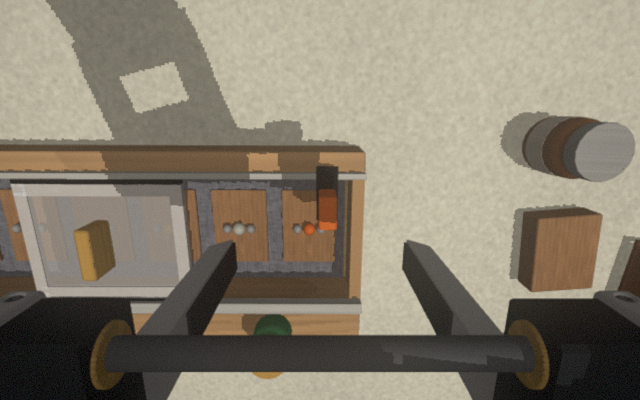

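```bash
python3 - <<'E'
from h import *
s=manip.read_state();c=cam("wrist",s);im=cv2.imread("pics/w2.png")
h=cv2.cvtColor(im,cv2.COLOR_BGR2HSV)
m=cv2.inRange(h,(0,120,25),(14,255,255))[150:240,310:345];p=np.argwhere(m)+[150,310]
for r in range(160,236,6): q=p[p[:,0]==r][:,1];print(r,(q.min(),q.max(),len(q)) if len(q) else None,im[r,326])
o=np.array([550,3.6,0])
for z in(92,104):
  for r in(166,190,230):
    a=at_z(c,(r,318),z);b=at_z(c,(r,337),z);print(z,r,((a-o)@CX).round(1),((a-o)@CY).round(1),((b-o)@CY).round(1))
# side + wrist height check
d=cam("side");g=[ray(c,(211,327)),ray(d,(148,251))];print(tri(g))
t=np.array(s["eef_pos"])-o;print("tcp case",t@CX,t@CY)
E
```

```text
160 None [ 96 136 171]
166 None [47 58 69]
172 None [38 43 53]
178 None [45 49 54]
184 None [39 44 55]
190 (np.int64(319), np.int64(334), 16) [35 52 94]
196 (np.int64(310), np.int64(336), 22) [ 35  57 100]
202 (np.int64(311), np.int64(336), 21) [ 40  71 129]
208 (np.int64(311), np.int64(336), 21) [ 37  68 126]
214 (np.int64(310), np.int64(336), 24) [ 35  67 125]
220 (np.int64(311), np.int64(336), 23) [ 33  64 121]
226 (np.int64(310), np.int64(336), 25) [ 52 102 197]
232 (np.int64(310), np.int64(332), 11) [ 65  97 132]
92 166 -99.1 201.2 217.5
92 190 -78.0 201.1 217.7
92 230 -40.9 201.0 218.2
104 166 -101.0 201.2 216.8
104 190 -80.8 201.2 217.1
104 230 -45.2 201.1 217.6
(array([469.9630636 , 205.81231474,  95.94074768]), [2.088734473215441, 2.0887344732153994])
tcp case -66.61318898924303 203.85005534045214
```

{"fn": "step_arm", "kwargs": {"commands": [0.034,-0.0046,0.0052,0,0,0,0.06,0.034,0,0,0,0,0,0.05,0.03,0,0,0,0,0,0.05,0.011,0,0,0,0,0,0.05,0,0,0,0,0,0,0.045], "squeeze": 10}}

```text
clock: 19.45
eef_pos: [469.9, 206.8, 73.3]
eef_rot: [1.982, 1.57, -2.644]
wrist_force: [0.3, -0.2, 0.7]
finger_gap: 47.7
```

{"fn": "step_arm", "kwargs": {"commands": [0,0,0,0,0,0,0.025,0,0,0,0,0,0,0.008,0,0,0,0,0,0,0.008,0,0,0,0,0,0,0.008,0,0,0,0,0,0,0.008], "squeeze": 10}}

```text
clock: 20.08
eef_pos: [470.0, 207.5, 73.7]
eef_rot: [-1.198, 1.57, 0.46]
wrist_force: [-1.5, 1.1, 6.5]
finger_gap: 16.3
```

{"fn": "step_arm", "kwargs": {"commands": [0,0,-0.004,0,0,0,0.008,0,0,-0.01,0,0,0,0.008,0,0,-0.012,0,0,0,0.008,0,0,-0.012,0,0,0,0.008,0,0,-0.012,0,0,0,0.008]}}

```text
clock: 20.7
eef_pos: [474.3, 157.3, 73.6]
eef_rot: [-1.086, 1.57, 0.572]
wrist_force: [-1.1, 2.0, 6.2]
finger_gap: 15.9
```

{"fn": "step_arm", "kwargs": {"commands": [0,0,-0.012,0,0,0,0.008,0,0,-0.012,0,0,0,0.008,0,0,-0.012,0,0,0,0.008,0,0,-0.012,0,0,0,0.008,0,0,-0.006,0,0,0,0.008]}}

```text
clock: 21.32
eef_pos: [479.1, 103.3, 73.6]
eef_rot: [-1.277, 1.57, 0.38]
wrist_force: [-1.1, 1.7, 6.8]
finger_gap: 16.1
```

{"fn": "step_arm", "kwargs": {"commands": [0,0,-0.003,0,0,0,0.008,0,0,-0.002,0,0,0,0.008,0,0,-0.001,0,0,0,0.008,0,0,-0.001,0,0,0,0.008]}}

```text
clock: 21.82
eef_pos: [479.6, 96.8, 73.6]
eef_rot: [-1.274, 1.57, 0.384]
wrist_force: [-1.4, 2.3, 6.7]
finger_gap: 15.7
```

{"fn": "step_arm", "kwargs": {"commands": [0,0,-0.002,0,0,0,0.008,0,0,-0.002,0,0,0,0.008,0,0,-0.001,0,0,0,0.008,0,0,-0.001,0,0,0,0.008,0,0,-0.001,0,0,0,0.008]}}

```text
clock: 22.45
eef_pos: [480.2, 89.8, 73.6]
eef_rot: [-1.329, 1.57, 0.329]
wrist_force: [-0.7, 2.6, 6.9]
finger_gap: 16.0
```

{"fn": "step_arm", "kwargs": {"commands": [0,0,-0.0007,0,0,0,0.008,0,0,-0.0007,0,0,0,0.008,0,0,-0.0006,0,0,0,0.008]}}

```text
clock: 22.82
eef_pos: [480.4, 87.8, 73.6]
eef_rot: [-1.35, 1.57, 0.308]
wrist_force: [-1.5, 1.6, 6.9]
finger_gap: 15.6
```

Predicted contact at about y = 83; creeping.

{"fn": "step_arm", "kwargs": {"commands": [0,0,-0.0005,0,0,0,0.008,0,0,-0.0005,0,0,0,0.008,0,0,-0.0005,0,0,0,0.008]}}

```text
clock: 23.2
eef_pos: [480.6, 86.4, 73.6]
eef_rot: [-1.345, 1.57, 0.313]
wrist_force: [-1.1, 1.8, 6.4]
finger_gap: 16.3
```

{"fn": "step_arm", "kwargs": {"commands": [0,0,-0.0005,0,0,0,0.008,0,0,-0.0005,0,0,0,0.008]}}

```text
clock: 23.45
eef_pos: [480.6, 85.4, 73.6]
eef_rot: [-1.298, 1.57, 0.361]
wrist_force: [-2.6, 1.6, 6.3]
finger_gap: 16.0
```

{"fn": "step_arm", "kwargs": {"commands": [0,0,-0.0005,0,0,0,0.008,0,0,-0.0005,0,0,0,0.008]}}

```text
clock: 23.7
eef_pos: [480.7, 84.4, 73.6]
eef_rot: [-1.304, 1.57, 0.354]
wrist_force: [-1.1, 1.4, 6.0]
finger_gap: 15.7
```

{"fn": "step_arm", "kwargs": {"commands": [0,0,-0.0005,0,0,0,0.008,0,0,-0.0005,0,0,0,0.008]}}

```text
clock: 23.95
eef_pos: [480.8, 83.4, 73.6]
eef_rot: [-1.346, 1.57, 0.312]
wrist_force: [-2.0, 1.1, 6.8]
finger_gap: 16.2
```

{"fn": "step_arm", "kwargs": {"commands": [0,0,-0.0005,0,0,0,0.008,0,0,-0.0005,0,0,0,0.008]}}

```text
clock: 24.2
eef_pos: [480.9, 82.7, 73.6]
eef_rot: [-0.728, 1.57, 0.93]
wrist_force: [-1.7, 5.6, 5.6]
finger_gap: 15.9
```

{"fn": "step_arm", "kwargs": {"commands": [0,0,0,0,0,0,0.02,0,0,0,0,0,0,0.035,0,0,0,0,0,0,0.045,0,0,0,0,0,0,0.05]}}

```text
clock: 24.7
eef_pos: [480.6, 82.2, 73.1]
eef_rot: [1.829, 1.571, -2.796]
wrist_force: [1.2, 0.8, 0.4]
finger_gap: 46.6
```

{"fn": "step_arm", "kwargs": {"commands": [-0.015,0,0,0,0,0,0.05,-0.035,0,0,0,0,0,0.05,-0.04,0,0,0,0,0,0.06,-0.03,0,0,0,0,0,0.07,0,0,0,0,0,0,0.094]}}

```text
clock: 25.32
eef_pos: [481.6, 82.3, 196.0]
eef_rot: [-1.568, 1.566, 0.09]
wrist_force: [-0.5, -0.2, 0.3]
finger_gap: 76.7
```

```bash
python3 - <<'E'
from h import *
s=manip.read_state();im=manip.camera("wrist");cv2.imwrite("pics/w3.png",im[:,:,::-1])
cv2.imwrite("pics/side3.png",manip.camera("side")[:,:,::-1]);print(s["clock"],s["wrist_force"],s["eef_pos"])
a=cv2.imread("pics/w3.png")[130:280,100:420];b=cv2.imread("pics/side3.png")[120:320,220:440]
cv2.imwrite("pics/c3.png",np.vstack([cv2.resize(a,(640,300)),cv2.resize(b,(330,300)).copy().repeat(1,0) if 0 else cv2.copyMakeBorder(cv2.resize(b,(330,300)),0,0,0,310,cv2.BORDER_CONSTANT)]))
E
```

```text
25.325 [-0.46722367 -0.21779805  0.30651974] [481.57616779  82.33534878 196.04310069]
```

View pics/c3.png

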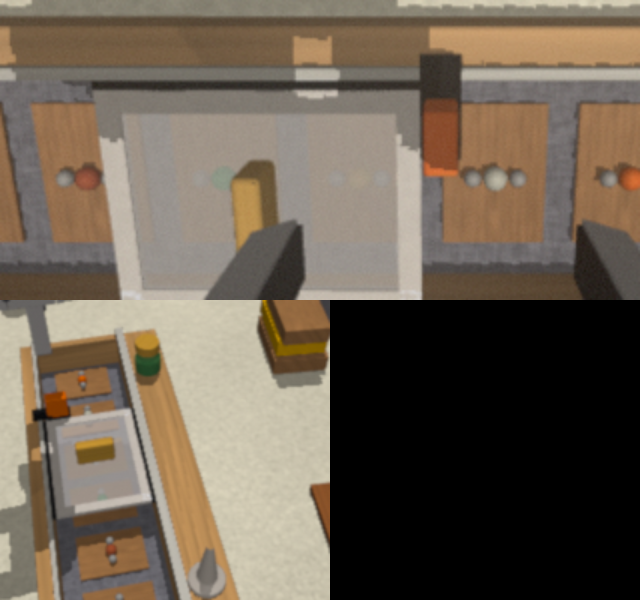

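The wrist crop shows the stop's foot (around px 440,75–175) against the lid's right frame edge (px 420). The side crop shows the jar and the cone still standing on the ledge.

```bash
python3 -c "
from cell import manip
print(manip.sign_off())"
```

```text
the job is handed in; nothing more can be done
None
```

The job is handed in, at about 25 s of the 58 s allowed; no verdict is reported.

- **Finding the tight spot:** I slid the lid about 118 mm by its brass grip. Running drag was about 5 N. At about 8 N I stopped; a reading at rest showed 6.4 N, so I moved 1.4 mm further to be sure and felt 9.3 N. That is about 4 mm past first touch and well under the 16 N jam limit.
- **Backing off:** I backed the lid off about 15 mm, measured from that furthest point. That leaves it about 11 mm short of first touch.
- **Closing the stop:** I slid the orange stop back about 125 mm. The force rose from about 1.5 N to 5.6 N at y = 82.7 mm, where I had predicted contact at 83 mm. This is below the 6.5 N at which the lid would shift, so I released there.

**Last checks:** The pictures show the stop's foot against the lid's edge, and the ring cone and bead jar standing on the ledge. The gripper is clear above the case with no force on it. I did not measure the gap between stop and lid after releasing, beyond that picture.

**Disagreement:** The network placed the lid grip off in the first side picture, giving a height of 56 mm. I measured it again by colour from both cameras, which gave 82 mm against the 90 mm in the text. The bar's width in the close wrist view fitted its stated top height of 100 mm.

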